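# Shut the oil feed and take off the lug cap of unknown hand

### The arm

A 7-joint arm with a two-finger parallel gripper is mounted at the origin on the work surface. World frame = base frame: x ahead of the robot, y to its left, z up, the work surface at z = 0. Lengths are in m, angles in rad, forces in N, time in s.
With the tool pointing down it reaches from about 0.4 to 0.85 m from the base axis. Payload 10.4 kg.
Tool frame: the origin (TCP) lies between the finger pads; the fingertips stand ahead of it and the grasp point (between the pads) lies 3 mm ahead of it (r.tips_ahead is the z of the fingertips in the tool frame, in m); z points along the fingers, y is the line along which they close (so a half turn about z gives the same grasp; the last joint's range is limited). The gripper opens to 87 mm and grips with 3 to 60 N. Pads are 19 mm wide; open, the fingers measure 117 mm over their backs; the gripper's body (75 mm by 190 mm) begins 51 mm behind the grasp point.
Start: joints at [1.285, 0.332, -0.065, 1.46, 0.022, 1.35, -0.088], TCP at [0.162, -0.604, 0.245] pointing down, gripper open.
Joint ranges: [-2.6, 2.6], [-0.5, 2.12], [-1.47, 1.34], [0.16, 2.42], [-1.27, 4.41], [0.06, 2.06], [-2.6, 2.6]. Speed limits (rad/s): [2.22, 2.22, 2.79, 2.79, 3.14, 3.14, 3.14].

### API

Orientations are given as a unit quaternion [x, y, z, w].
In Python, from bench import telemetry, camera, get_calibration, r gives the robot as it stands.
- The arm moves only by the tool drive_tool, never from a script. Its argument "series" is one flat list of numbers, 7 for each row, row after row: the turn, a rotation vector about the tool's x, y, z in units of 5 degrees (1.0 is 5 degrees), then the shift along the tool's x, y, z in units of 40 mm (1.0 is 40 mm), then the opening, from -1 (shut) to 1 (fully open). A call has 1 to 10 rows; each row is the pose to reach, as a shift and turn from the pose commanded when the call began, along the tool's axes at that moment; what a row does not reach only later rows make up. A row lasts 1/12 s, in which the tool goes at most 41.7 mm and 7.16 degrees, less where a joint would pass 70% of its speed; a pose out of reach is approached as far as the arm can. A call with a gripper value outside its range is refused whole. The fingers move at their own pace and stop on an object; "grip_force" is the grip in N (left out, the last holds). Time passes only in rows, so rows that repeat a pose let the fingers close. It gives the time, the measured TCP pose, the force, the opening and the grip force at its end, in the units of the state.
- telemetry.read_state(): the state, without advancing time (a new reading comes with each control period).
- camera(name): name is "scene" or "top"; returns the picture (400x640x3 uint8, red, green, blue); there is no depth.
- get_calibration(name): a dict with "fovy" (degrees; the focal length in pixels is half the picture's height over the tangent of half this angle, whatever the lens; pixels are square), "cx", "cy" (the principal point, pixels), "xyz" and "rotation" of the camera in the world. Camera axes: x right, y up, looking along -z (the intrinsics and any distortion apply to the point x, -y, -z); pixel columns grow to the right and rows downward; lengths in m; the calibration is good to about 2 mm. A picture is of the moment at which its call begins. get_calibration takes no time and is no camera call.
- r.close_job(): hands the job in; it is judged then, once.
The state is a dict: "time": time; "joint_positions": joint angles; "joint_vel": joint speeds; "joint_torque": joint torques, N m; "ee_pos": TCP position; "eef_rot": TCP orientation; "ft_force": force on the tool from outside, world axes, zero at the start; "torque": the same for the moment, N m; "width": finger opening in m; "grip_force": force on a finger pad.
Only numpy, scipy, OpenCV 4.12 (cv2) and the standard library are available. Lean on these libraries where they do the work, as an engineer would, in place of code of your own. Each camera call takes 0.05 s, during which the arm holds its last target. There are 200 camera calls.

### The job

On the oil manifold, first shut the ball valve by turning its red lever fully home across the pipe, and only then take the yellow wing cap off its port. Nothing shows whether the cap loosens clockwise or anticlockwise, so try it one way and, if it comes against a stop at once, turn it the other way until it is free. Lift it out and finish while still holding it in the gripper, upright and still, with its underside at least 7 cm above the port's rim; leave the other things on the bench where they are.

Things in the scene. Friction and masses are not known exactly. Their poses are not given: they have to be found in the camera images.
- station: oil manifold fixed to the bench, 120 x 390 mm, 120 mm high: dark base plate, aluminium block with two round ports (rims 120 mm up), copper feed pipe along y (45 mm up) with brass ball valve. Origin on the bench under it, x away from the robot, z up. In mm: capped port at (0, -120), blank port with a flat fixed top (not used) at (0, -30), valve axis at (0, 120). By the cap nothing is higher than 125 mm
- port (a point): centre of the capped port's rim, 120 mm above the bench, axes as station's. A hidden track in the port, of either hand from run to run, locks the cap: one way the wing meets a firm stop 0.21 rad past station's x and stays locked; the other way it turns until 1.05 rad from station's x, where it lifts straight out (good to 0.1 rad; firm stop at 1.10 rad). 0.3 N m is plenty to feel a stop
- cap: yellow wing cap locked in the port, 0.08 to 0.17 kg, turns easily (under 0.05 N m). Origin at the centre of its flange's underside, on the rim when seated, z up. Flange 48 mm across, 8 mm thick. A stem with a 36 x 8 mm crossbar along x, inside the port, reaches 28 mm below the origin; clear of the port when raised 30 mm. Its x is within 0.1 rad of station's x at the start
- wing (a point): middle of the upright wing on the cap, by which to grip it, 24 mm above the cap's origin: 46 mm long (cap's x), 14 mm wide (cap's y), from 8 to 40 mm above the origin
- valve (a joint): the ball valve's lever, an upright hinge: 0 = shut, at its stop (lever across the pipe, pointing along the station's -x, towards the robot); 1.571 = open, at its stop (lever along the pipe, pointing along the station's +y). Shutting turns the lever anticlockwise seen from above. Stiff by 0.12 N m, stays where left
- valve_hinge (a point): point on the lever's upright hinge axis, at mid height of the lever, 91 mm above the bench
- valve_grip (a point): middle of the lever's red grip, 80 mm from the hinge axis; the grip is 85 mm long (30 to 115 mm from the axis), 14 mm wide and 14 mm high, 84 to 98 mm above the bench; its length lies along the line from the hinge
- spare_cap: bystander: black wing cap without stem standing on the bench, 48 mm diameter, 40 mm high; not to be used; origin under its centre
- socket: bystander: steel deep socket standing up, 27 mm diameter, 60 mm high; origin under its centre
- wrench: bystander: steel spanner lying flat, 170 mm long along its x; origin underneath its middle
- screwdriver: bystander: blue screwdriver lying, 200 mm long along its x; origin underneath its middle
- oil_bottle: bystander: black oil bottle with yellow label and red cap, 72 mm diameter, 190 mm high; origin under its centre
- spray_can: bystander: spray can with blue label, 54 mm diameter, 170 mm high; origin under its centre
- conrod: bystander: dark connecting rod lying flat, 183 mm long along its x, 68 mm wide, 22 mm high; origin underneath its shank's middle
There are look-alikes about, which are no part of the job. Of the things like the cap, leave any that is green; of the rest the larger one is meant.

How it is judged:
On the way, in this order (a step that is already met when the one before it is completed fails the run):
1. the valve is shut while the cap still sits in its port (value of joint valve below 0.1 rad and z of cap in the frame of port below 0.01 m and horizontal distance between cap and port below 0.01 m), for 0.2 s.
2. the cap is out of the port, in the fingers (z of cap in the frame of port above 0.035 m and contact force between the fingers and cap above 0.5 N), for 0.1 s.
At the end, for the whole second after the job is handed in: valve joint below 0.1 rad; the yellow cap held by the fingers, its origin more than 65 mm above the port's rim, upright within 0.35 rad, slower than 0.03 m/s, touching neither the manifold nor any bystander (value of joint valve below 0.1 rad and z of cap in the frame of port above 0.065 m and angle between cap's own z axis and vertical below 0.35 rad and contact force between the fingers and cap above 0.5 N and linear speed of cap below 0.03 m/s and contact force between cap and station below 0.1 N and contact force between cap and spare_cap below 0.1 N and contact force between cap and socket below 0.1 N and contact force between cap and wrench below 0.1 N and contact force between cap and screwdriver below 0.1 N and contact force between cap and oil_bottle below 0.1 N and contact force between cap and spray_can below 0.1 N and contact force between cap and conrod below 0.1 N); the arm keeps its last pose, push and grip.
It fails at once if the cap leaves its port (15 mm up) while the valve is not shut (z of cap in the frame of port above 0.015 m and value of joint valve above 0.15 rad).
It fails at once if a bystander is pushed more than 30 mm (distance of any of spare_cap, socket, wrench, screwdriver, oil_bottle, spray_can, conrod from where it was at the start of the episode above 0.03 m).
It also fails if it takes over 67 s, if anything falls off the work surface, if the arm or the gripper's body presses on something with over 40 N, if the wrist force passes 120 N, or if a joint passes its speed limit or range.

## Working session

There is one attempt and no reset: what is moved stays moved. The work goes in short steps, Python scripts to look and compute and a tool call to move; the robot and the scene stay as the last step left them, time stands still between calls to the robot, and variables do not carry over. Pictures are saved under pics/ and viewed, at most 10 in all, crops included, and the job is handed in when it is done.

Besides the shell and the picture viewer there is one more tool, called after "Call:" by a JSON object that holds its "method" and its "body". drive_tool: Moves the arm, as the interface text tells. Its arguments: {"type":"object","properties":{"series":{"type":"array"},"grip_force":{"type":"number"}},"required":["series"]}

```bash
mkdir -p pics; ls; python3 - <<'E'
from bench import telemetry, camera, get_calibration, r
import cv2
for n in("scene","top"):
    im=camera(n); cv2.imwrite(f"pics/{n}0.png",im[:,:,::-1]); print(n,get_calibration(n))
print(telemetry.read_state(), r.tips_ahead)
E
```

```text
pics
scene {'fovy': 56.70819132559774, 'cx': 315.3602830676839, 'cy': 196.38550519364847, 'xyz': array([0.9375633 , 0.64600971, 0.81261062]), 'rotation': array([0.10367596, 0.37891631, 0.89167708, 0.22491266])}
top {'fovy': 52.22239595041375, 'cx': 316.6076137505188, 'cy': 206.05713682213693, 'xyz': array([ 0.43187662, -0.03015744,  1.26960681]), 'rotation': array([-0.04042819,  0.04193396,  0.70768155, -0.70412635])}
{'time': 0.1, 'joint_positions': array([ 1.28540061,  0.33278116, -0.06470942,  1.46082844,  0.02160594,
        1.34993461, -0.08849261]), 'joint_vel': array([-0.00116367, -0.00196795,  0.00020444, -0.00125952,  0.00020881,
        0.0005257 ,  0.00033779]), 'joint_torque': array([ 1.68571019e-03, -6.24542570e+01,  2.48727336e-02, -3.90716958e+01,
       -6.14790455e-02,  3.66246316e-02,  5.87442926e-06]), 'ee_pos': array([ 0.16228179, -0.60323491,  0.2438645 ]), 'eef_rot': array([ 9.91377147e-01,  1.31038002e-01, -1.12193041e-04, -6.17812786e-04]), 'ft_force': array([ 0.31405714, -0.41493841,  0.2381885 ]), 'torque': array([0.03589474, 0.00834472, 0.00682593]), 'grip_force': 0.0, 'width': 0.08701291996805244} 0.022
```

View pics/top0.png

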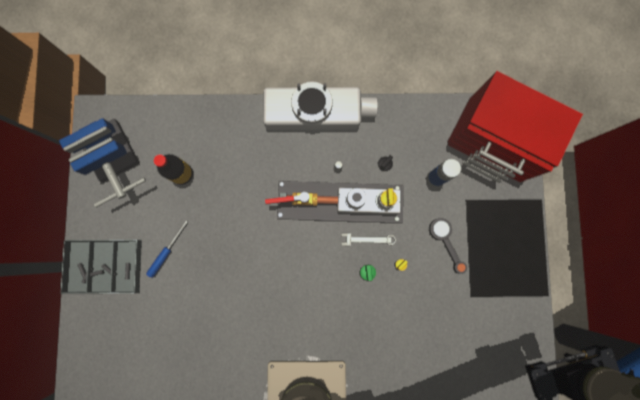

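View pics/scene0.png

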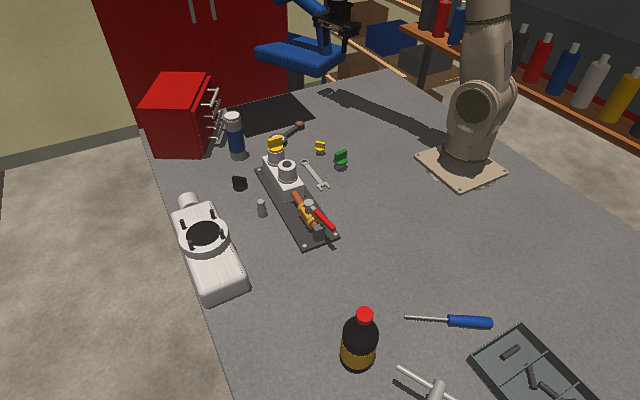

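The top view has x pointing up and y pointing left. Cap candidates:
- Large yellow cap on the manifold port, (388,199).
- Small yellow cap on the bench, (401,265).
- Green cap, (367,272).
- Black spare cap, (386,162).

I choose (388,199), the larger one that isn't green and the one sitting in the port. The red lever at (265–295,201) points along +y, so the valve is open.

```bash
cat > h.py <<'E'
import numpy as np, cv2
from scipy.spatial.transform import Rotation as R
from bench import telemetry, camera, get_calibration, r
def ray(n,u,v):
    c=get_calibration(n); f=200/np.tan(np.radians(c['fovy'])/2)
    d=R.from_quat(c['rotation']).apply([(u-c['cx'])/f,-(v-c['cy'])/f,-1]); return np.array(c['xyz']),d
def onz(n,u,v,z):
    o,d=ray(n,u,v); return o+d*(z-o[2])/d[2]
def two(a,b):
    o1,d1=ray("top",*a);o2,d2=ray("scene",*b)
    s=np.linalg.lstsq(np.c_[d1,-d2],o2-o1,rcond=None)[0]
    p,q=o1+d1*s[0],o2+d2*s[1]; return (p+q)/2,np.linalg.norm(p-q)
def mask(im,kind):
    h=cv2.cvtColor(im,cv2.COLOR_RGB2HSV); H,S,V=cv2.split(h)
    return (((H<6)|(H>172))&(S>170)&(V>90) if kind=='red' else (H>22)&(H<33)&(S>150)&(V>100)).astype(np.uint8)
E
python3 - <<'E'
from h import *
ims={n:camera(n) for n in("top","scene")}
boxes={"top":(255,150,420,290),"scene":(225,125,365,260)}
for n,im in ims.items():
    x0,y0,x1,y1=boxes[n]
    for k in("red","yel"):
        m=mask(im,k); mm=np.zeros_like(m); mm[y0:y1,x0:x1]=m[y0:y1,x0:x1]
        N,L,st,ce=cv2.connectedComponentsWithStats(mm)
        for i in range(1,N):
            if st[i,4]>8:
                c=max(cv2.findContours((L==i).astype(np.uint8),0,2)[0],key=cv2.contourArea)
                print(n,k,st[i],ce[i].round(1),[np.round(t,1) for t in cv2.minAreaRect(c)])
a=cv2.resize(ims["top"][170:235,260:420],None,fx=5,fy=5,interpolation=2)
cv2.imwrite("pics/c1.png",a[:,:,::-1])
b=cv2.resize(ims["scene"][130:260,230:350],None,fx=4.6,fy=4.6,interpolation=2)
cv2.imwrite("pics/c2.png",b[:,:,::-1])
E
```

```text
top red [266 197  27   6  65] [279.6 199.4] [array([279. , 199.4]), array([ 3.4, 26.2]), np.float64(85.2)]
top yel [381 189  15  16 183] [388.3 197.4] [array([388. , 196.5]), array([15., 14.]), np.float64(90.0)]
top yel [312 196   4   6  11] [312.8 198.5] [array([312.2, 198.3]), array([3.5, 4.2]), np.float64(45.0)]
top yel [396 260  11  10  93] [401.1 264.4] [array([401. , 264.5]), array([ 9., 10.]), np.float64(90.0)]
scene red [314 209  22  22 134] [324.3 219.3] [array([323.8, 219.2]), array([26.9,  4.9]), np.float64(45.0)]
scene yel [268 136  13   5  24] [273.6 137.7] [array([274. , 137.6]), array([ 1.9, 12.4]), np.float64(74.1)]
scene yel [316 141   9   3  12] [319.8 141.9] [array([320. , 141.9]), array([8.2, 1.2]), np.float64(9.5)]
scene yel [268 145  15   6  44] [275.8 148. ] [array([275.3, 148.1]), array([ 4.2, 14.1]), np.float64(81.9)]
scene yel [316 147   8   4  19] [319.4 148.7] [array([319.4, 148.8]), array([7.2, 2.7]), np.float64(8.1)]
```

View pics/c1.png

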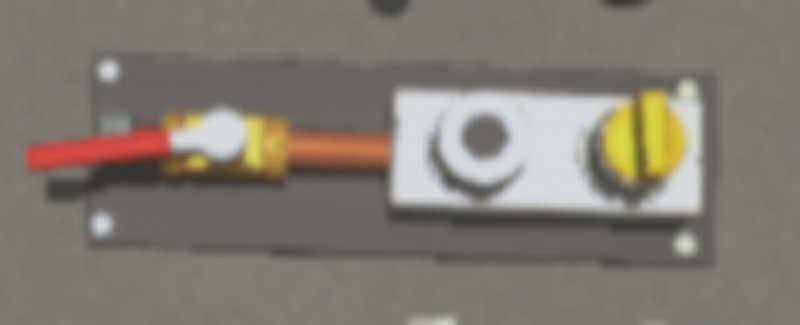

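View pics/c2.png

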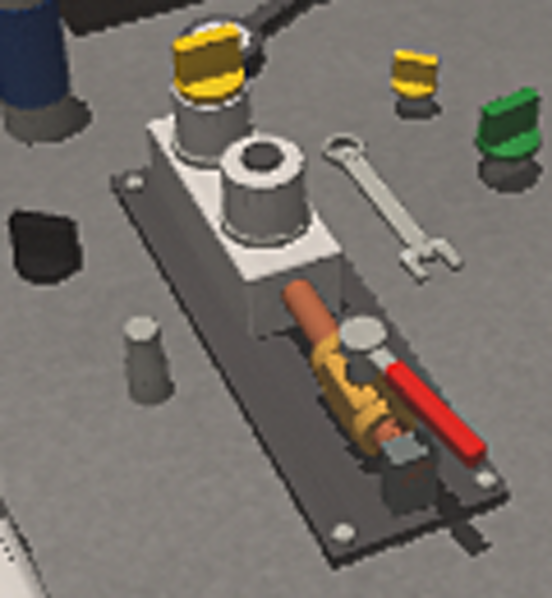

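The crops confirm the choice: the large yellow cap is on the port, with its wing along station x and its top at crop 1 (653,135). In crop 1 the lever hub is at about (222,135) and the lever tip at (27,157), so the valve is nearly fully open. The blank port is at (484,137).

```bash
python3 - <<'E'
from h import *
c1=lambda x,y:((x+.5)/5-.5+260,(y+.5)/5-.5+170)
c2=lambda x,y:((x+.5)/4.6-.5+230,(y+.5)/4.6-.5+130)
P={}
for n,p,z in[("bTL",(108,70),.012),("bBL",(101,224),.012),("bTR",(687,91),.012),("bBR",(685,244),.012),("blank",(484,137),.12),("hub",(222,135),.105),("tip",(27,157),.095),("redin",(168,140),.095),("wingtop",(653,135),.16),("wA",(652,92),.16),("wB",(653,178),.16)]:
    P[n]=onz("top",*c1(*p),z); print(n,P[n].round(4))
for n,a,b in[("blank",(484,137),(264,154)),("hub",(222,135),(363,333)),("wing",(653,135),(207,44)),("tip",(27,157),(478,450)),("bTL",(108,70),(343,532)),("bBL",(101,224),(486,479)),("bTR",(687,91),(133,182))]:
    p,e=two(c1(*a),c2(*b)); print("2v",n,p.round(4),round(e,4))
v=P["blank"]-P["hub"];print("yaw",np.arctan2(v[0],-v[1]),np.linalg.norm(v[:2]))
for a,b in(("bTL","bTR"),("bBL","bBR")):
    v=P[b]-P[a];print("yaw",np.arctan2(v[0],-v[1]),np.linalg.norm(v))
v=P["tip"]-P["redin"];print("lever",np.arctan2(v[1],v[0]),np.linalg.norm(v))
E
```

```text
bTL [0.6503 0.077  0.012 ]
bBL [0.5537 0.0808 0.012 ]
bTR [ 0.6352 -0.2844  0.012 ]
bBR [ 0.5394 -0.2805  0.012 ]
blank [ 0.5918 -0.1463  0.12  ]
hub [0.5958 0.0032 0.105 ]
tip [0.5849 0.1167 0.095 ]
redin [0.5945 0.0349 0.095 ]
wingtop [ 0.5869 -0.2351  0.16  ]
wA [ 0.6108 -0.2352  0.16  ]
wB [ 0.5631 -0.2345  0.16  ]
2v blank [ 0.5904 -0.1453  0.1242] 0.002
2v hub [0.5967 0.0038 0.0953] 0.0011
2v wing [ 0.5875 -0.2362  0.1522] 0.0013
2v tip [0.5841 0.1169 0.0963] 0.0015
2v bTL [0.6488 0.0769 0.0174] 0.0013
2v bBL [0.5526 0.0809 0.0169] 0.0016
2v bTR [ 0.6341 -0.2832  0.0167] 0.0008
yaw -0.026678334581242396 0.149521562243659
yaw -0.04155589625792681 0.3616744265049
yaw -0.03934465941154389 0.3615706577171618
lever 1.6871033129418398 0.08236229196253489
```

Call:
{"method": "drive_tool", "body": {"series": [0,0,3.45,7.8,-6.9,0,-1,0,0,3.45,7.8,-6.9,0,-1,0,0,3.45,7.8,-6.9,0,-1,0,0,3.45,7.8,-6.9,0,-1,0,0,3.45,7.8,-6.9,0,-1,0,0,3.45,7.8,-6.9,0,-1,0,0,3.45,7.8,-6.9,0,-1,0,0,3.45,7.8,-6.9,0,-1,0,0,3.45,7.8,-6.9,0,-1,0,0,3.45,7.8,-6.9,0,-1], "grip_force": 20}}

```text
time: 1.03
ee_pos: [0.3925, -0.2542, 0.2447]
eef_rot: [1.0, -0.019, 0.0, 0.0]
ft_force: [0.6, -0.3, 0.4]
width: 0.0283
grip_force: 0.0
```

```bash
cat >> h.py <<'E'
def st():
    s=telemetry.read_state(); M=R.from_quat(s['eef_rot']).as_matrix()
    print(round(s['time'],2),s['ee_pos'].round(4),'yaw',round(np.arctan2(M[1,0],M[0,0]),3),'tilt',np.round(M[:2,2],3),'F',s['ft_force'].round(1),'T',s['torque'].round(2),'w',round(s['width'],4),round(s['grip_force'],1)); return s,M
def go(p,yaw=None):
    s,M=st(); q=s['ee_pos']; print('shift',(M.T@(np.array(p)-q)/.04).round(2), end=' ')
    if yaw is not None: print('turn',(np.degrees((R.from_matrix(M).inv()*R.from_euler('ZX',[yaw,np.pi])).as_rotvec())/5).round(2))
E
python3 -c "
from h import *
go([.617,.085,.245],-.038)"
```

```text
1.03 [ 0.3925 -0.2542  0.2447] yaw -0.038 tilt [ 0.    -0.001] F [ 0.6 -0.3  0.4] T [-0.01  0.03 -0.03] w 0.0283 0.0
shift [ 5.28 -8.69 -0.01] turn [ 0.01 -0.   -0.  ]
```

Call:
{"method": "drive_tool", "body": {"series": [0,0,0,5.3,-8.7,0,-1,0,0,0,5.3,-8.7,0,-1,0,0,0,5.3,-8.7,0,-1,0,0,0,5.3,-8.7,0,-1,0,0,0,5.3,-8.7,0,-1,0,0,0,5.3,-8.7,0,-1,0,0,0,5.3,-8.7,0,-1,0,0,0,5.3,-8.7,0,-1,0,0,0,5.3,-8.7,0,-1,0,0,0,5.3,-8.7,0,-1]}}

```text
time: 1.87
ee_pos: [0.6179, 0.0866, 0.2442]
eef_rot: [1.0, -0.019, -0.0, -0.0]
ft_force: [-0.0, 0.6, -0.2]
width: 0.0004
grip_force: 0.0
```

```bash
python3 -c "
from h import *
go([.618,.085,.102],-.038)
h=np.array([.596,.004])
for v in (1.417,1.2,1,.8,.6,.4,.2,.05,0,-.04):
  a=np.pi-v-.038; d=np.array([np.cos(a),np.sin(a)]); n=np.array([d[1],-d[0]])
  p=h+.08*d+n*.018+0; print(v,p.round(3),'rel shift from start, tool units',((p-[.618,.085])/.04*[1,-1]).round(2))
"
```

```text
1.87 [0.6179 0.0866 0.2442] yaw -0.037 tilt [-0.     0.001] F [-0.   0.6 -0.2] T [ 0.04  0.03 -0.02] w 0.0004 0.0
shift [0.   0.04 3.55] turn [-0.01  0.    0.01]
1.417 [0.605 0.086] rel shift from start, tool units [-0.33 -0.01]
1.2 [0.587 0.085] rel shift from start, tool units [-0.78 -0.01]
1 [0.571 0.082] rel shift from start, tool units [-1.18  0.07]
0.8 [0.556 0.076] rel shift from start, tool units [-1.55  0.24]
0.6 [0.542 0.066] rel shift from start, tool units [-1.89  0.47]
0.4 [0.531 0.054] rel shift from start, tool units [-2.17  0.77]
0.2 [0.522 0.04 ] rel shift from start, tool units [-2.39  1.12]
0.05 [0.518 0.029] rel shift from start, tool units [-2.5  1.4]
0 [0.517 0.025] rel shift from start, tool units [-2.53  1.5 ]
-0.04 [0.516 0.022] rel shift from start, tool units [-2.55  1.58]
```

Call:
{"method": "drive_tool", "body": {"series": [0,0,0,0,0,0.9,-1,0,0,0,0,0,1.8,-1,0,0,0,0,0,2.7,-1,0,0,0,0,0,3.3,-1,0,0,0,0,0,3.55,-1,0,0,0,0,0,3.55,-1]}}

```text
time: 2.37
ee_pos: [0.6156, 0.0831, 0.1001]
eef_rot: [1.0, -0.019, -0.002, 0.0]
ft_force: [0.5, 1.0, 0.5]
width: 0.0005
grip_force: 0.0
```

Call:
{"method": "drive_tool", "body": {"series": [0,0,0,-0.3,0,0,-1,0,0,0,-0.6,0,0,-1,0,0,0,-0.9,0,0,-1,0,0,0,-1.2,0.07,0,-1,0,0,0,-1.4,0.15,0,-1,0,0,0,-1.6,0.25,0,-1,0,0,0,-1.8,0.4,0,-1,0,0,0,-2.0,0.58,0,-1]}}

```text
time: 3.03
ee_pos: [0.5362, 0.0633, 0.1034]
eef_rot: [1.0, -0.019, 0.001, -0.0]
ft_force: [3.2, 0.6, 0.2]
width: 0.0004
grip_force: 1.0
```

```bash
python3 -c "
from h import *
st()
b=camera('top')[170:250,260:420]; b=cv2.resize(b,None,fx=5,fy=5,interpolation=2)
cv2.imwrite('pics/p1.png',b[:,:,::-1])"
```

```text
3.03 [0.5362 0.0633 0.1034] yaw -0.038 tilt [0.002 0.   ] F [3.2 0.6 0.2] T [ 0.2  -0.53  0.  ] w 0.0004 1.0
```

View pics/p1.png

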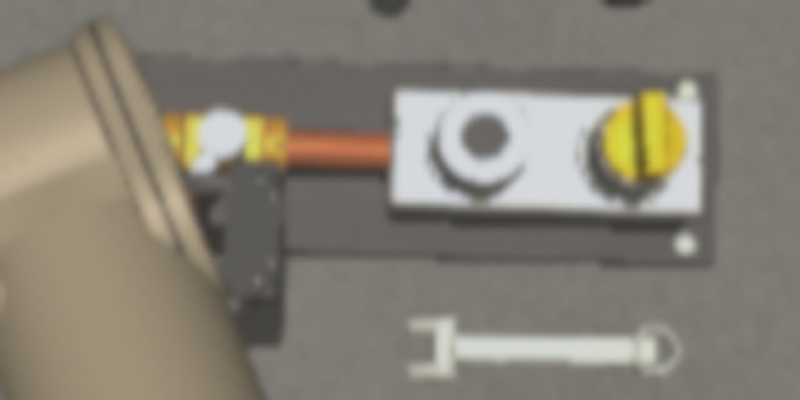

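The lever is following: its stub at (205,160) now points down and left, about halfway round. I'll keep pushing to the stop.

Call:
{"method": "drive_tool", "body": {"series": [0,0,0,-0.18,0.2,0,-1,0,0,0,-0.32,0.4,0,-1,0,0,0,-0.42,0.6,0,-1,0,0,0,-0.46,0.75,0,-1,0,0,0,-0.46,0.88,0,-1,0,0,0,-0.46,0.96,0,-1,0,0,0,-0.46,1.02,0,-1,0,0,0,-0.46,1.02,0,-1]}}

```text
time: 3.75
ee_pos: [0.5162, 0.0227, 0.1023]
eef_rot: [1.0, -0.019, -0.0, 0.0]
ft_force: [0.2, 0.5, 0.3]
width: 0.0006
grip_force: 0.0
```

Call:
{"method": "drive_tool", "body": {"series": [0,0,0,0,0.08,0,-1,0,0,0,0,0.16,0,-1,0,0,0,0,0.16,0,-1]}}

```text
time: 4.0
ee_pos: [0.5162, 0.0219, 0.1025]
eef_rot: [1.0, -0.017, 0.0, -0.003]
ft_force: [1.6, 16.7, -4.4]
width: 0.0004
grip_force: 8.4
```

```bash
python3 -c "
from h import *
st()
b=camera('scene')[170:270,260:380]; b=cv2.resize(b,None,fx=5,fy=5,interpolation=2)
cv2.imwrite('pics/p2.png',b[:,:,::-1])"
```

```text
4.0 [0.5162 0.0219 0.1025] yaw -0.034 tilt [0.001 0.006] F [ 1.6 16.7 -4.4] T [ 3.78 -0.2  -0.05] w 0.0004 8.4
```

View pics/p2.png

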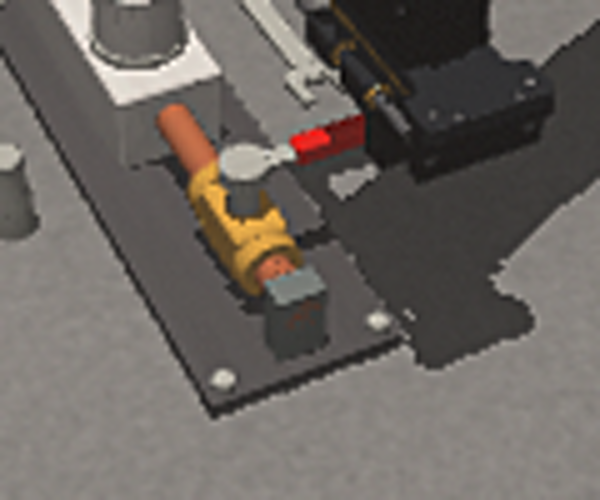

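The stop is firm at 17 N and the lever lies across the pipe, pointing at the robot, so the valve is shut. Next I back off, rise and go over the cap.

Call:
{"method": "drive_tool", "body": {"series": [0,0,0,0,-0.4,0,-1,0,0,0,0,-0.4,-0.9,-1,0,0,0,0,-0.4,-1.8,-1,0,0,0,0,-0.4,-2.7,-1,0,0,0,0,-0.4,-3.5,-1,0,0,0,0,-0.4,-3.5,-1]}}

```text
time: 4.55
ee_pos: [0.5194, 0.0335, 0.249]
eef_rot: [1.0, -0.019, 0.005, 0.0]
ft_force: [0.2, 0.7, -0.4]
width: 0.0005
grip_force: 0.0
```

Call:
{"method": "drive_tool", "body": {"series": [0,0,0,2.0,6.7,0,1,0,0,0,2.0,6.7,0,1,0,0,0,2.0,6.7,0,1,0,0,0,2.0,6.7,0,1,0,0,0,2.0,6.7,0,1,0,0,0,2.0,6.7,0,1,0,0,0,2.0,6.7,0,1,0,0,0,2.0,6.7,0,1,0,0,0,2.0,6.7,0,1,0,0,0,2.0,6.7,0,1]}}

```text
time: 5.38
ee_pos: [0.5865, -0.237, 0.2421]
eef_rot: [1.0, -0.019, -0.0, -0.0]
ft_force: [-0.7, 1.0, 0.1]
width: 0.0588
grip_force: 0.0
```

```bash
python3 -c "
from h import *
go([.587,-.235,.155],-.03)
b=camera('scene'); cv2.imwrite('pics/p3.png',cv2.resize(b[100:260,220:380],None,fx=3.7,fy=3.7,interpolation=2)[:,:,::-1])"
```

```text
5.38 [ 0.5865 -0.237   0.2421] yaw -0.037 tilt [-0.     0.001] F [-0.7  1.   0.1] T [ 0.02 -0.01 -0.04] w 0.0588 0.0
shift [ 0.01 -0.05  2.18] turn [-0.01  0.   -0.08]
```

View pics/p3.png

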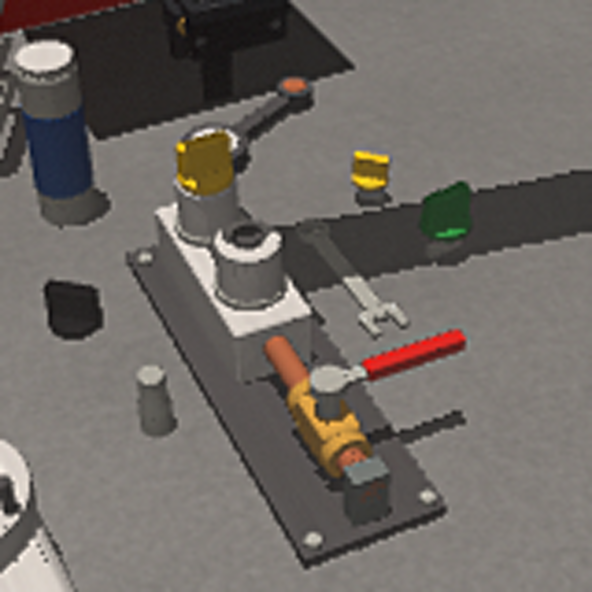

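The lever is shut across the pipe, pointing at the robot, and the gripper hangs above the cap. Descend and grip.

Call:
{"method": "drive_tool", "body": {"series": [0,0,0,0,-0.05,0.6,1,0,0,0,0,-0.05,1.2,1,0,0,0,0,-0.05,1.7,1,0,0,0,0,-0.05,2.0,1,0,0,0,0,-0.05,2.15,1,0,0,0,0,-0.05,2.15,1,0,0,0,0,-0.05,2.15,1]}}

```text
time: 6.02
ee_pos: [0.5869, -0.2356, 0.1575]
eef_rot: [1.0, -0.019, 0.001, 0.0]
ft_force: [0.0, -0.2, 0.2]
width: 0.0867
grip_force: 0.0
```

Call:
{"method": "drive_tool", "body": {"series": [0,0,0,0,0,0,-1,0,0,0,0,0,0,-1,0,0,0,0,0,0,-1,0,0,0,0,0,0,-1,0,0,0,0,0,0,-1,0,0,0,0,0,0,-1,0,0,0,0,0,0,-1,0,0,0,0,0,0,-1,0,0,0,0,0,0,-1,0,0,0,0,0,0,-1], "grip_force": 30}}

```text
time: 6.85
ee_pos: [0.5864, -0.236, 0.1565]
eef_rot: [1.0, -0.019, -0.0, 0.0]
ft_force: [-0.4, -1.2, -0.1]
width: 0.0281
grip_force: 0.0
```

```bash
python3 -c "
from h import *
st()"
```

```text
6.85 [ 0.5864 -0.236   0.1565] yaw -0.038 tilt [-0. -0.] F [-0.4 -1.2 -0.1] T [0.04 0.02 0.02] w 0.0281 0.0
```

Call:
{"method": "drive_tool", "body": {"series": [0,0,0,0,0,0,-1,0,0,0,0,0,0,-1,0,0,0,0,0,0,-1,0,0,0,0,0,0,-1,0,0,0,0,0,0,-1,0,0,0,0,0,0,-1]}}

```text
time: 7.35
ee_pos: [0.5864, -0.236, 0.1565]
eef_rot: [1.0, -0.019, 0.0, 0.0]
ft_force: [-0.4, -0.8, -0.5]
width: 0.0137
grip_force: 30.0
```

```bash
python3 -c "
from h import *
st()"
```

```text
7.35 [ 0.5864 -0.236   0.1565] yaw -0.038 tilt [ 0. -0.] F [-0.4 -0.8 -0.5] T [-0.07  0.06 -0.03] w 0.0137 30.0
```

Gripped: the opening is 13.7 mm, matching the 14 mm wing. Try clockwise first, about 15°, watching the moment.

Call:
{"method": "drive_tool", "body": {"series": [0,0,0.5,0,0,0,-1,0,0,1.0,0,0,0,-1,0,0,1.5,0,0,0,-1,0,0,2.0,0,0,0,-1,0,0,2.4,0,0,0,-1,0,0,2.8,0,0,0,-1,0,0,3.1,0,0,0,-1,0,0,3.1,0,0,0,-1]}}

```text
time: 8.02
ee_pos: [0.5864, -0.2358, 0.1566]
eef_rot: [0.988, -0.154, -0.0, -0.0]
ft_force: [0.3, -0.1, -0.7]
width: 0.014
grip_force: 30.0
```

```bash
python3 -c "
from h import *
st()"
```

```text
8.02 [ 0.5864 -0.2358  0.1566] yaw -0.31 tilt [-0.  0.] F [ 0.3 -0.1 -0.7] T [0.09 0.06 0.02] w 0.014 30.0
```

No stop at 0.27 rad and no moment, so clockwise loosens it. Turn on to 1.05 rad (world yaw −1.09).

Call:
{"method": "drive_tool", "body": {"series": [0,0,1.0,0,0,0,-1,0,0,2.0,0,0,0,-1,0,0,3.0,0,0,0,-1,0,0,4.0,0,0,0,-1,0,0,5.0,0,0,0,-1,0,0,6.0,0,0,0,-1,0,0,7.0,0,0,0,-1,0,0,7.8,0,0,0,-1,0,0,8.5,0,0,0,-1,0,0,8.8,0,0,0,-1]}}

```text
time: 8.85
ee_pos: [0.5872, -0.2357, 0.1566]
eef_rot: [0.858, -0.513, 0.001, -0.0]
ft_force: [4.3, 0.5, -2.5]
width: 0.0135
grip_force: 30.0
```

```bash
python3 -c "
from h import *
st()"
```

```text
8.85 [ 0.5872 -0.2357  0.1566] yaw -1.078 tilt [ 0.002 -0.   ] F [ 4.3  0.5 -2.5] T [ 0.05 -1.32  0.05] w 0.0135 30.0
```

Yaw is −1.078, which is 1.04 rad from station x. Lift gently.

Call:
{"method": "drive_tool", "body": {"series": [0,0,0,0,0,0,-1,0,0,0,0,0,-0.1,-1,0,0,0,0,0,-0.2,-1,0,0,0,0,0,-0.3,-1,0,0,0,0,0,-0.3,-1]}}

```text
time: 9.27
ee_pos: [0.5865, -0.2359, 0.1694]
eef_rot: [0.859, -0.512, 0.0, -0.0]
ft_force: [2.1, 2.3, -0.8]
width: 0.0134
grip_force: 30.0
```

```bash
python3 -c "
from h import *
st()"
```

```text
9.27 [ 0.5865 -0.2359  0.1694] yaw -1.075 tilt [ 0. -0.] F [ 2.1  2.3 -0.8] T [ 0.68 -0.53  0.01] w 0.0134 30.0
```

Call:
{"method": "drive_tool", "body": {"series": [0,0,0,0,0,-0.3,-1,0,0,0,0,0,-0.7,-1,0,0,0,0,0,-1.1,-1,0,0,0,0,0,-1.5,-1,0,0,0,0,0,-1.9,-1,0,0,0,0,0,-2.2,-1,0,0,0,0,0,-2.4,-1,0,0,0,0,0,-2.4,-1,0,0,0,0,0,-2.4,-1,0,0,0,0,0,-2.4,-1]}}

```text
time: 10.1
ee_pos: [0.5859, -0.236, 0.2634]
eef_rot: [0.859, -0.513, -0.001, 0.0]
ft_force: [1.1, 0.6, -2.1]
width: 0.0136
grip_force: 30.0
```

```bash
python3 -c "
from h import *
st()
b=camera('scene'); cv2.imwrite('pics/p4.png',cv2.resize(b[80:240,220:380],None,fx=3.7,fy=3.7,interpolation=2)[:,:,::-1])"
```

```text
10.1 [ 0.5859 -0.236   0.2634] yaw -1.077 tilt [-0.002  0.   ] F [ 1.1  0.6 -2.1] T [0.09 0.05 0.01] w 0.0136 30.0
```

View pics/p4.png

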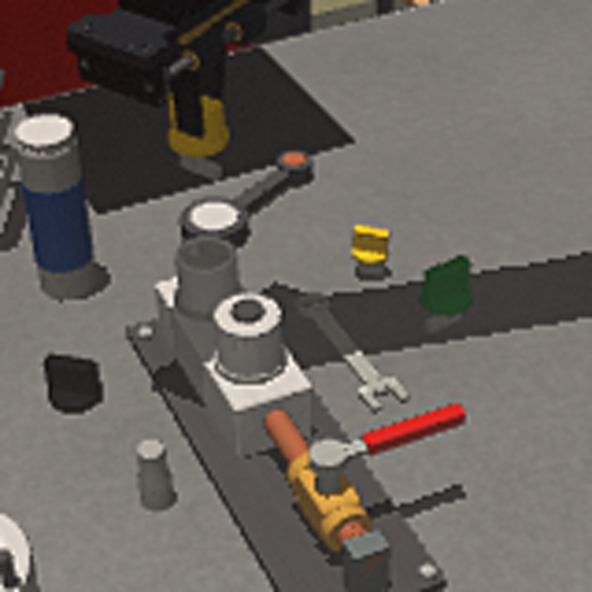

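The cap is out and upright in the fingers at crop (200,125), about 105 mm above the rim. The port at (208,255) is empty and the lever is still shut. Settle, then hand in.

Call:
{"method": "drive_tool", "body": {"series": [0,0,0,0,0,0,-1,0,0,0,0,0,0,-1,0,0,0,0,0,0,-1,0,0,0,0,0,0,-1,0,0,0,0,0,0,-1,0,0,0,0,0,0,-1]}}

```text
time: 10.65
ee_pos: [0.5864, -0.236, 0.2645]
eef_rot: [0.859, -0.513, 0.0, 0.0]
ft_force: [-0.2, 0.2, -2.4]
width: 0.0137
grip_force: 30.0
```

```bash
python3 -c "
from h import *
st(); print(r.close_job())"
```

```text
10.65 [ 0.5864 -0.236   0.2645] yaw -1.077 tilt [ 0. -0.] F [-0.2  0.2 -2.4] T [ 0.11 -0.    0.02] w 0.0137 30.0
the job is handed in; nothing more can be done
None
```

I shut the valve against its stop, turned the yellow cap clockwise until it came free, and handed the job in at 10.65 s, with the cap held upright and still about 105 mm above the rim; the hand-in gave no verdict.

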